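Clear the snowboard base and gauge its repair seam

TASK

Clear the snowboard: put every bar of wax lying on it into the grey bin and every tool (brush, cork, file guide) on the orange mat. Only then take the seam gauge from its stand, hold it upright and run its nib along the white seam from the green dot round the bend to the red dot, slowly (about 3 cm/s) and lightly pressed on the board all the way, never bottoming out the spring nib or pressing it anywhere but on the seam. Finally hang the gauge upright in its stand again; leave everything else alone, and if something you put away gets knocked out of place, put it back.

Things in the scene. Friction and masses are not known exactly. Their poses are not given: they have to be found in the camera images.
- board: Snowboard 1250 x 240 x 10 mm, black base up, fixed on two vises; flat level top 80 mm above the work surface. Origin on the work surface below the working area, 240 mm from the nose, which points to the robot; x along the board away from the robot, y across. Thin white seam inlaid in its top: straight 90 mm along the board, a bend, 120 mm slanting across; green dot = start, red dot = end.
- seam_0 (a point): Point 0 of 0..5 on the seam line, on the board's top surface (neighbouring points are 40 to 45 mm apart; straight lines join them); green dot, the start. Axes as the board's.
- seam_1 (a point): Point 1 of 0..5 on the seam line, on the board's top surface (neighbouring points are 40 to 45 mm apart; straight lines join them). Axes as the board's.
- seam_2 (a point): Point 2 of 0..5 on the seam line, on the board's top surface (neighbouring points are 40 to 45 mm apart; straight lines join them); the bend. Axes as the board's.
- seam_3 (a point): Point 3 of 0..5 on the seam line, on the board's top surface (neighbouring points are 40 to 45 mm apart; straight lines join them). Axes as the board's.
- seam_4 (a point): Point 4 of 0..5 on the seam line, on the board's top surface (neighbouring points are 40 to 45 mm apart; straight lines join them). Axes as the board's.
- seam_5 (a point): Point 5 of 0..5 on the seam line, on the board's top surface (neighbouring points are 40 to 45 mm apart; straight lines join them); red dot, the end. Axes as the board's.
- wax_red: Red bar of wax with a paper label, 95 x 40 x 28 mm (x, y, z), 80 to 150 g; origin at the centre of its underside, x along its length. Belongs in the bin. May be absent.
- wax_yellow: Yellow bar of wax with a paper label, 95 x 40 x 28 mm (x, y, z), 80 to 150 g; origin at the centre of its underside, x along its length. Belongs in the bin. May be absent.
- wax_green: Green bar of wax with a paper label, 95 x 40 x 28 mm (x, y, z), 80 to 150 g; origin at the centre of its underside, x along its length. Belongs in the bin. May be absent.
- brush: Base brush: light wood back with black bristles below, 90 x 40 x 36 mm, rigid; origin at the centre of its underside, x along its length. A tool: belongs on the mat. May be absent.
- cork: Brown cork block, 90 x 42 x 30 mm; origin at the centre of its underside, x along its length. A tool: belongs on the mat. May be absent.
- file_guide: Blue file guide with a steel strip on top, 95 x 36 x 30 mm (33 mm high over the strip); origin at the centre of its underside, x along its length. A tool: belongs on the mat. May be absent.
- mat: Orange tool mat, 230 x 180 mm (x, y), 4 mm thick, fixed, beside the board; origin at the centre of its underside, on the work surface.
- bin: Grey open bin for wax, outside 240 x 190 mm (x, y) and 45 mm high, walls and floor 5 mm, fixed, on the other side of the board; origin at the centre of its underside, on the work surface.
- stand_top (a point): Aluminium gauge stand, 75 x 75 mm, 86 mm high, fixed: two side walls carry a top plate with a 40 mm round through-hole in its centre. This point: centre of the hole's mouth in the top face of the stand, 86 mm above the work surface.
- gauge: Seam gauge (stylus), 160 g, hangs upright in the stand by its collar. Heights from the origin: yellow grip head 30 x 30 mm square, 6 to 51 mm; black collar 52 mm across, 0 to 6; steel barrel 26 mm across, -45 to 0; brass nib 8 mm across, free tip at -70. Origin on the axis at the collar's underside (in the stand: at stand_top). z up; head faces square to x and y.
- nib (a joint): How far the gauge's spring-loaded nib is pushed up into the barrel, in m: 0 free, 0.012 bottomed out. Spring about 0.35 N per mm plus 0.4 N preload.
- nib_tip (a point): The lowest point of the gauge's nib.
- wax_can: Round metal can, 60 mm across, 85 mm high; origin at its underside or handle. Bystander: leave alone.
- mug: Blue mug, 80 mm across, 90 mm high; origin at its underside or handle. Bystander: leave alone.
- screwdriver: Red-handled screwdriver, lying; origin at its underside or handle. Bystander: leave alone.
- phone: Black phone lying flat, 150 x 72 x 9 mm; origin at its underside or handle. Bystander: leave alone.

How it is judged:
By the outcome, as a careful person would: the job done as asked, in the order asked, and still so for the second after the job is handed in, with the robot touching nothing.
Of wax_red, wax_yellow, wax_green, brush, cork, file_guide only 4 to 6 are there at a start; the rules pass over those that are not, and their reading is None.
At some moment in a run one of wax_red, wax_yellow, wax_green, brush, cork, file_guide may be knocked a few centimetres aside while the robot is not near it.
It also fails if it takes over 210 s, if anything falls off the work surface, if the arm or the gripper's body presses on something with over 40 N, if the wrist force passes 120 N, or if a joint passes its speed limit or range.

ROBOT

A 6-joint arm with a two-finger parallel gripper is mounted at the origin on the work surface. World frame = base frame: x ahead of the robot, y to its left, z up, the work surface at z = 0. Lengths are in mm, angles in degrees, forces in N, time in s.
With the tool pointing down it reaches from about 350 to 850 mm from the base axis. Payload 8.1 kg.
Tool frame: the origin (TCP) lies midway between the tips of the shut fingers; the grasp point (between the pads) lies 19 mm behind it (r.pinch_z is the distance from the TCP to the grasp point, in mm); z points along the fingers, y is the line along which they close (so a half turn about z gives the same grasp; the last joint's range is limited). The gripper opens to 85 mm and grips with 20 to 120 N. Pads are 22 mm wide; open, the fingers measure 114 mm over their backs; the gripper's body (76 mm by 85 mm) begins 54 mm behind the grasp point. The pads swing forward as they close: fully open they stand 13 mm farther back than shut.
Start: joints at [-75.825, 7.471, 85.268, -0, 87.261, -4.893], TCP at [196.035, -567.076, 231.292] pointing down, gripper open.
Joint ranges: [-169.43, 169.43], [-51.17, 129.36], [1.28, 143.12], [-76.62, 256.62], [0, 156.53], [-152.29, 152.29]. Speed limits (degrees/s): [136.94, 136.94, 159.86, 180, 180, 180].

INTERFACE

Orientations are given as [roll, pitch, yaw] about the fixed x, y, z axes, in that order (R = Rz(yaw) Ry(pitch) Rx(roll)).
In Python, from bench import r gives the robot as it stands.
- The arm moves only by the shell command python3 -m jog 'ROWS' [OPENING] [FORCE]. ROWS is JSON, one flat list of numbers, 6 for each row, row after row: the shift along the tool's x, y, z in m, then the turn, a rotation vector about the tool's x, y, z in rad. A call has 1 to 8 rows; each row is the pose to reach, as a shift and turn from the pose commanded when the call began, along the tool's axes at that moment; what a row does not reach only later rows make up. A row lasts 1/8 s, in which the tool goes at most 62.5 mm and 10.7 degrees, less where a joint would pass 70% of its speed; a pose out of reach is approached as far as the arm can. A call with a gripper value outside its range is refused whole. OPENING is the opening, from -1 (shut) to 1 (fully open), set as the call begins (- or left out, the last holds). The fingers move at their own pace and stop on an object; FORCE is the grip in N (left out, the last holds). Time passes only in rows, so rows that repeat a pose let the fingers close. It gives the time, the measured TCP pose, the force, the opening and the grip force at its end, in the units of the state.
- r.sense(): the state, without advancing time (a new reading comes with each control period).
- r.snapshot(name): name is "scene" or "top" or "wrist"; returns a dict with "pixels" (384x512x3 uint8, red, green, blue), "range_z" (384x512 float32, mm along the optical axis (not along the pixel's ray), 0 where there is no reading), "K" (3x3 intrinsics, pixels), "k1" (the pictures are not rectified: a ray, as slopes to the right and down, at radius r is drawn at 1 + k1 r^2 times it, then the intrinsics apply), "rvec" (rotation vector, rad) and "tvec" (3), from world to camera coordinates, as OpenCV has them. Camera axes: x right, y down, z forward; pixel columns grow to the right and rows downward; lengths in mm; the calibration is good to about 2 mm. A picture is of the moment at which its call begins.
- r.hand_in(): hands the job in; it is judged then, once.
Trained networks look in a picture, given as the dict that the camera call returned (one of the last four; its "shot" number tells which), for a name from the list of things; names that differ only in an ending like _2 or _b are one class to them, and where a whole thing is asked for, a point or a joint stands for the part that bears it (a point fixed in the world has none). Each returns a list of dicts, best first, with "score" (0 to 1); they miss things now and then, are a little off and sometimes report something else, mostly with a low value. They report only what shows in the picture. A call takes as long as a camera call.
- r.look_for(picture, target): "bbox" ([left, top, right, bottom] in pixels, round what is visible of it).
- r.outline_of(picture, target): "region" (384x512 bool, what is visible of it) and "bbox" ([left, top, right, bottom] in pixels, round what is visible of it).
The state is a dict: "time": time; "joint_pos": joint angles; "qd": joint speeds; "joint_efforts": joint torques, N m; "tool_pos": TCP position; "tcp_rot": TCP orientation; "ft_force": force on the tool from outside, world axes, zero at the start; "wrist_torque": the same for the moment, N m; "finger_gap": finger opening in mm; "grip_force": force on a finger pad.
Only numpy, scipy, OpenCV 4.12 (cv2) and the standard library are available. Lean on these libraries where they do the work, as an engineer would, in place of code of your own. Each camera call takes 0.05 s, during which the arm holds its last target. There are 200 camera calls.

## Working session

There is one attempt and no reset: what is moved stays moved. The work goes in short steps, Python scripts to look and compute and a shell command to move; the robot and the scene stay as the last step left them, time stands still between calls to the robot, and variables do not carry over. Pictures are saved under pics/ and viewed, at most 14 in all, crops included, and the job is handed in when it is done.

```bash
ls; mkdir -p pics; cat > h.py <<'E'
import numpy as np, cv2
from bench import r
def cam(p):
    R,_=cv2.Rodrigues(np.array(p["rvec"],float)); return R,np.array(p["tvec"],float).ravel(),np.array(p["K"]),float(p["k1"])
def rays(p,uv):
    R,t,K,k1=cam(p); uv=np.atleast_2d(np.array(uv,float))
    d=np.stack([(uv[:,0]-K[0,2])/K[0,0],(uv[:,1]-K[1,2])/K[1,1]],1); s=d.copy()
    for _ in range(20): s=d/(1+k1*(s**2).sum(1,keepdims=True))
    return np.c_[s,np.ones(len(s))],R,t
def at_z(p,uv,z):
    s,R,t=rays(p,uv); c=-R.T@t; w=s@R; return c+w*((z-c[2])/w[:,2])[:,None]
def at_depth(p,uv):
    s,R,t=rays(p,uv); uv=np.atleast_2d(np.array(uv)).astype(int)
    z=p["range_z"][uv[:,1],uv[:,0]]; return ((s*z[:,None])-t)@R
def save(p,n,f=1.5): cv2.imwrite("pics/"+n+".png",cv2.resize(p["pixels"][:,:,::-1],None,fx=f,fy=f))
E
python3 - <<'E'
from h import *
s=r.sense(); print(s)
for n in("scene","top","wrist"):
    p=r.snapshot(n); save(p,n+"0"); R,t,K,k1=cam(p); print(n,-R.T@t,K[0,0],k1, R[2])
    if n!="wrist":
        for o in "wax_red wax_yellow wax_green brush cork file_guide mat bin gauge stand_top board wax_can mug screwdriver phone".split():
            L=r.outline_of(p,o)
            for d in L[:2]:
                m=d["region"]&(p["range_z"]>0); v,u=np.nonzero(m)
                if len(v)<5: continue
                P=at_depth(p,np.c_[u,v]); zt=np.percentile(P[:,2],90)
                T=P[np.abs(P[:,2]-zt)<5]
                (c,sz,a)=cv2.minAreaRect(T[:,:2].astype(np.float32))
                print(n,o,round(d["score"],2),"z",np.percentile(P[:,2],[5,50,95]).round(),"rect",np.round(c),np.round(sz),round(a,1))
E
```

```text
pics
{'time': 0.0, 'joint_pos': array([-7.58225862e+01,  7.51694107e+00,  8.53291188e+01, -1.72977026e-03,
        8.72609221e+01, -4.89345160e+00]), 'qd': array([ 0.03962065, -0.09380992, -0.01473754,  0.02654556,  0.06482636,
       -0.08501117]), 'joint_efforts': array([-9.72233756e-04, -5.69396746e+01, -5.00553417e+01, -4.74310127e-04,
        1.50825520e-02,  6.54132168e-05]), 'tool_pos': array([ 195.91466425, -566.53413722,  230.22685491]), 'tcp_rot': array([-1.79893261e+02, -7.40454418e-03,  1.90709428e+01]), 'ft_force': array([0.35827302, 0.50071359, 0.40305867]), 'wrist_torque': array([ 0.01850292, -0.01998181,  0.05310413]), 'grip_force': 0.0, 'finger_gap': 85.42814512701132}
scene [1032.19879894  815.18004847  893.47464817] 420.4466663606504 -0.010210525159919676 [-0.42035361 -0.65895265 -0.62376617]
scene wax_red 0.86 z [ 91. 108. 111.] rect [673. -34.] [95. 40.] 89.7
scene wax_yellow 0.7 z [ 87. 107. 111.] rect [685.  80.] [40. 95.] 9.8
scene wax_green 0.2 z [77. 80. 83.] rect [783.  22.] [871. 249.] 0.9
scene cork 0.8 z [ 82. 108. 112.] rect [489. -34.] [43. 90.] 6.8
sc
[... 1620 characters left out ...]
 84. 92.] rect [360. 256.] [70. 70.] 11.9
top stand_top 0.39 z [ 2.  9. 15.] rect [ 281. -407.] [ 71. 149.] 72.6
top board 0.94 z [74. 80. 86.] rect [754.  22.] [826. 242.] 1.0
top board 0.27 z [ 85. 106. 142.] rect [360. 256.] [30. 30.] 10.9
top wax_can 0.73 z [39. 84. 91.] rect [ 352. -244.] [50. 51.] 13.1
top mug 0.72 z [ 2. 32. 91.] rect [328. 409.] [77. 77.] 26.8
top mug 0.36 z [74. 80. 86.] rect [754.  22.] [826. 242.] 1.0
top screwdriver 0.63 z [11. 22. 30.] rect [ 547. -460.] [ 25. 182.] 88.8
top phone 0.81 z [ 2.  9. 15.] rect [ 281. -407.] [ 72. 149.] 73.0
wrist [ 273.50156581 -540.81432136  374.4459832 ] 277.4771148424355 -0.019181750344325402 [-0.3005818  -0.10425527 -0.94804083]
```

View pics/scene0.png

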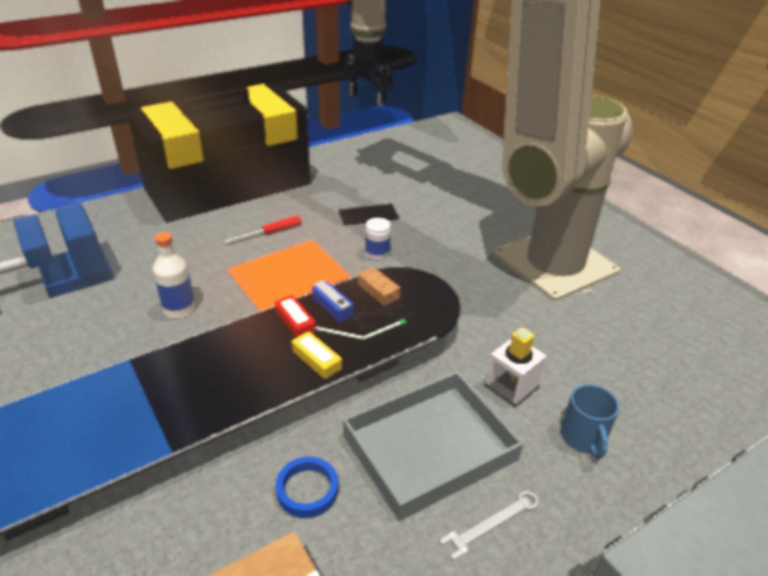

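View pics/top0.png

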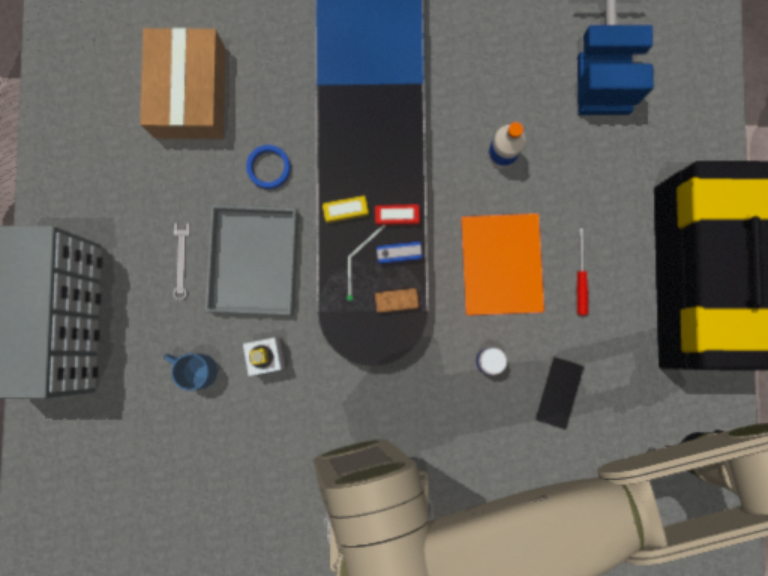

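The scene shows four loose items on the board (red, yellow, blue, cork); green wax and brush look absent. Moving the wrist camera over them.

```bash
python3 -m jog '[0.266,-0.197,-0.05,0,0,-1.238, 0.266,-0.197,-0.05,0,0,-1.238, 0.266,-0.197,-0.05,0,0,-1.238, 0.266,-0.197,-0.05,0,0,-1.238, 0.266,-0.197,-0.05,0,0,-1.238, 0.266,-0.197,-0.05,0,0,-1.238, 0.266,-0.197,-0.05,0,0,-1.238, 0.266,-0.197,-0.05,0,0,-1.238]' 0.4 60
python3 -m jog '[0.273,0.187,-0.049,0,0,0,0.273,0.187,-0.049,0,0,0,0.273,0.187,-0.049,0,0,0,0.273,0.187,-0.049,0,0,0,0.273,0.187,-0.049,0,0,0,0.273,0.187,-0.049,0,0,0,0.273,0.187,-0.049,0,0,0,0.273,0.187,-0.049,0,0,0]'
cat > items.py <<'E'
from h import *
def items(views, names="wax_red wax_yellow wax_green brush cork file_guide".split()):
    H=dict(wax_red=108,wax_yellow=108,wax_green=108,brush=116,cork=110,file_guide=110,gauge=137)
    for n in views:
        p=r.snapshot(n)
        for o in names:
            for d in r.outline_of(p,o)[:1]:
                m=d["region"]&(p["range_z"]>0); v,u=np.nonzero(m)
                if len(v)<30: continue
                P=at_depth(p,np.c_[u,v]); zt=np.percentile(P[:,2],80)
                k=np.abs(P[:,2]-zt)<6; T=at_z(p,np.c_[u,v][k],zt)
                (c,sz,a)=cv2.minAreaRect(T[:,:2].astype(np.float32))
                if sz[0]>sz[1]: a+=90; sz=sz[::-1]
                print(n,o,round(d["score"],2),"z",round(zt,1),"c",np.round(c,1),np.round(sz,1),"short axis ang",round((a+90)%180-90,1))
        save(p,n+"_%d"%p["shot"])
    s=r.sense(); print(p["shot"],s["time"],s["tool_pos"].round(1),s["tcp_rot"].round(2),s["finger_gap"])
if __name__=="__main__":
    import sys; items(sys.argv[1:] or ["wrist"])
E
python3 items.py wrist
```

```text
time: 2.65
tool_pos: [383.3, -293.7, 281.5]
tcp_rot: [180.0, 0.0, 90.0]
ft_force: [0.3, -0.7, 0.2]
finger_gap: 60.1
grip_force: 0.0
time: 3.65
tool_pos: [569.6, -22.3, 329.9]
tcp_rot: [-179.9, 0.0, 89.9]
ft_force: [0.2, -0.8, -0.0]
finger_gap: 59.8
grip_force: 0.0
wrist wax_red 0.66 z 109.3 c [671.5 -35. ] [38.8 93. ] short axis ang 1.6
wrist wax_yellow 0.59 z 109.5 c [683.   75.9] [40.6 92.9] short axis ang 10.7
wrist cork 0.67 z 111.0 c [486.4 -35.6] [42.2 89.3] short axis ang 6.7
wrist file_guide 0.93 z 113.4 c [589.3 -40.2] [35.5 94. ] short axis ang 6.6
4 4.0 [569.9 -21.6 330.4] [179.99   0.    89.93] 60.01922199613466
```

```bash
python3 -m jog '[-0.015,-0.084,0.19,0,0,-0.117, -0.015,-0.084,0.19,0,0,-0.117, -0.015,-0.084,0.19,0,0,-0.117, -0.015,-0.084,0.19,0,0,-0.117, -0.015,-0.084,0.19,0,0,-0.117, -0.015,-0.084,0.19,0,0,-0.117]' 0.4 60
python3 -m jog '[0,0,0.025,0,0,0, 0,0,0.045,0,0,0, 0,0,0.055,0,0,0, 0,0,0.055,0,0,0, 0,0,0.055,0,0,0]'
python3 -m jog '[0,0,0,0,0,0,0,0,0,0,0,0,0,0,0,0,0,0,0,0,0,0,0,0,0,0,0,0,0,0,0,0,0,0,0,0]' -1 60
python3 -m jog '[0,0,-0.03,0,0,0, 0,0,-0.07,0,0,0, 0,0,-0.1,0,0,0,0,0,-0.1,0,0,0]'
python3 -m jog '[-0.25,0.015,0,0,0,0.117, -0.25,0.015,0,0,0,0.117, -0.25,0.015,0,0,0,0.117, -0.25,0.015,0,0,0,0.117, -0.25,0.015,0,0,0,0.117, -0.25,0.015,0,0,0,0.117]'
```

```text
time: 4.75
tool_pos: [487.6, -36.2, 142.1]
tcp_rot: [179.8, 0.0, 96.7]
ft_force: [0.3, -0.2, 0.7]
finger_gap: 59.8
grip_force: 0.0
time: 5.38
tool_pos: [487.1, -36.1, 86.6]
tcp_rot: [179.9, 0.0, 96.7]
ft_force: [-0.2, -0.9, 0.4]
finger_gap: 59.7
grip_force: 0.0
time: 6.12
tool_pos: [487.1, -36.2, 86.6]
tcp_rot: [179.9, 0.0, 96.7]
ft_force: [0.2, 0.0, 5.6]
finger_gap: 40.5
grip_force: 62.5
time: 6.62
tool_pos: [487.9, -36.3, 188.4]
tcp_rot: [179.7, 0.1, 96.7]
ft_force: [0.3, 0.1, -1.5]
finger_gap: 41.1
grip_force: 61.8
time: 7.38
tool_pos: [529.4, -282.1, 183.6]
tcp_rot: [-179.9, -0.1, 89.9]
ft_force: [-0.9, 0.3, -0.1]
finger_gap: 40.7
grip_force: 61.7
```

```bash
python3 -m jog '[0,0,0.06,0,0,0, 0,0,0.12,0,0,0, 0,0,0.15,0,0,0, 0,0,0.165,0,0,0, 0,0,0.171,0,0,0,0,0,0.171,0,0,0]'
python3 -m jog '[0,0,0,0,0,0,0,0,0,0,0,0,0,0,0,0,0,0,0,0,0,0,0,0]' 0.4
python3 -m jog '[0,0,-0.05,0,0,0, 0,0,-0.11,0,0,0, 0,0,-0.17,0,0,0,0,0,-0.177,0,0,0]'
python3 -m jog '[0.242,0.06,0.045,0,0,-0.115, 0.242,0.06,0.045,0,0,-0.115, 0.242,0.06,0.045,0,0,-0.115, 0.242,0.06,0.045,0,0,-0.115, 0.242,0.06,0.045,0,0,-0.115, 0.242,0.06,0.045,0,0,-0.115]'
python3 items.py wrist
```

```text
time: 8.12
tool_pos: [531.1, -282.6, 15.6]
tcp_rot: [179.9, 0.1, 90.0]
ft_force: [-0.2, 0.2, -1.5]
finger_gap: 40.8
grip_force: 61.8
time: 8.62
tool_pos: [530.3, -282.6, 14.5]
tcp_rot: [180.0, 0.0, 90.0]
ft_force: [0.5, -0.5, -0.1]
finger_gap: 60.0
grip_force: 0.0
time: 9.12
tool_pos: [533.0, -284.4, 198.2]
tcp_rot: [179.5, 0.3, 90.0]
ft_force: [-0.2, 0.3, -0.3]
finger_gap: 60.0
grip_force: 0.0
time: 9.88
tool_pos: [589.6, -40.4, 145.4]
tcp_rot: [-179.9, 0.0, 96.7]
ft_force: [-0.5, 0.1, -0.0]
finger_gap: 60.0
grip_force: 0.0
wrist wax_yellow 0.66 z 109.4 c [684.  67.] [41.5 76.6] short axis ang 11.1
wrist wax_green 0.17 z 109.4 c [684.  67.] [41.5 76.6] short axis ang 11.1
wrist cork 0.5 z 26.6 c [ 547.6 -239.2] [10.9 14.2] short axis ang 7.1
wrist file_guide 0.76 z 113.4 c [589.2 -40.8] [35.1 95.3] short axis ang 6.6
5 10.225 [590.2 -41.6 146.5] [1.7998e+02 1.0000e-02 9.6490e+01] 59.804398326370524
```

```bash
python3 -m jog '[0,0,0.03,0,0,0, 0,0,0.05,0,0,0, 0,0,0.06,0,0,0, 0,0,0.06,0,0,0, 0,0,0.06,0,0,0]'
python3 -m jog '[0,0,0,0,0,0,0,0,0,0,0,0,0,0,0,0,0,0,0,0,0,0,0,0,0,0,0,0,0,0,0,0,0,0,0,0]' -1 60
python3 -m jog '[0,0,-0.03,0,0,0, 0,0,-0.07,0,0,0, 0,0,-0.1,0,0,0,0,0,-0.1,0,0,0]'
python3 -m jog '[-0.241,0.004,0,0,0,0.115, -0.241,0.004,0,0,0,0.115, -0.241,0.004,0,0,0,0.115, -0.241,0.004,0,0,0,0.115, -0.241,0.004,0,0,0,0.115, -0.241,0.004,0,0,0,0.115]'
python3 -m jog '[0,0,0.06,0,0,0, 0,0,0.12,0,0,0, 0,0,0.15,0,0,0, 0,0,0.165,0,0,0, 0,0,0.17,0,0,0,0,0,0.172,0,0,0]'
python3 -m jog '[0,0,0,0,0,0,0,0,0,0,0,0,0,0,0,0,0,0,0,0,0,0,0,0]' 0.4
python3 -m jog '[0,0,-0.05,0,0,0, 0,0,-0.11,0,0,0, 0,0,-0.17,0,0,0,0,0,-0.177,0,0,0]'
```

```text
time: 10.85
tool_pos: [590.9, -40.6, 87.3]
tcp_rot: [179.9, 0.0, 96.6]
ft_force: [-0.5, 0.2, 0.7]
finger_gap: 59.6
grip_force: 0.0
time: 11.6
tool_pos: [591.1, -40.6, 87.6]
tcp_rot: [179.9, 0.0, 96.6]
ft_force: [-0.1, 0.8, 5.5]
finger_gap: 34.8
grip_force: 62.4
time: 12.1
tool_pos: [591.9, -40.8, 189.3]
tcp_rot: [179.7, 0.1, 96.6]
ft_force: [0.4, -0.0, -2.4]
finger_gap: 34.7
grip_force: 61.7
time: 12.85
tool_pos: [620.8, -278.9, 183.8]
tcp_rot: [-179.8, -0.1, 90.0]
ft_force: [0.2, 0.4, -0.5]
finger_gap: 34.8
grip_force: 61.5
time: 13.6
tool_pos: [623.0, -279.6, 16.0]
tcp_rot: [179.9, 0.1, 90.0]
ft_force: [0.4, -0.8, -2.1]
finger_gap: 34.8
grip_force: 61.5
time: 14.1
tool_pos: [621.9, -279.6, 14.6]
tcp_rot: [180.0, 0.0, 90.0]
ft_force: [0.2, -0.5, 0.7]
finger_gap: 59.4
grip_force: 0.0
time: 14.6
tool_pos: [624.9, -281.2, 199.2]
tcp_rot: [179.4, 0.3, 90.0]
ft_force: [0.5, -0.2, 0.6]
finger_gap: 59.9
grip_force: 0.0
```

```bash
python3 -m jog '[0.245,0.05,0.046,0,0,-0.017, 0.245,0.05,0.046,0,0,-0.017, 0.245,0.05,0.046,0,0,-0.017, 0.245,0.05,0.046,0,0,-0.017, 0.245,0.05,0.046,0,0,-0.017, 0.245,0.05,0.046,0,0,-0.017]'
python3 items.py wrist scene
```

```text
time: 15.35
tool_pos: [671.4, -34.3, 144.5]
tcp_rot: [-179.9, 0.0, 91.0]
ft_force: [-0.3, -0.0, -0.5]
finger_gap: 60.0
grip_force: 0.0
wrist wax_red 0.95 z 109.4 c [673.2 -35.1] [39.2 93.8] short axis ang 1.6
wrist wax_yellow 0.85 z 109.5 c [686.5  65.4] [38.9 72.2] short axis ang 10.9
wrist wax_green 0.48 z 109.4 c [673.2 -35.1] [39.2 93.8] short axis ang 1.6
wrist cork 0.86 z 35.0 c [ 532.9 -268.4] [42.4 73.5] short axis ang 0.2
wrist file_guide 0.72 z 17.2 c [ 623.5 -232.6] [12.9 35.7] short axis ang -88.6
scene wax_red 0.7 z 109.3 c [675.4 -31.4] [41.1 98.9] short axis ang 0.7
scene wax_yellow 0.57 z 109.1 c [686.9  80.6] [41.8 96.9] short axis ang 10.8
scene cork 0.37 z 35.8 c [ 534.8 -259.7] [12.1 54.6] short axis ang -48.3
7 16.05 [671.8 -34.5 145.3] [-180.      0.     90.97] 59.751980172586016
```

```bash
python3 -m jog '[0,0.001,0.03,0,0,0, 0,0.001,0.05,0,0,0, 0,0.001,0.059,0,0,0, 0,0.001,0.059,0,0,0, 0,0.001,0.059,0,0,0]'
python3 -m jog '[0,0,0,0,0,0,0,0,0,0,0,0,0,0,0,0,0,0,0,0,0,0,0,0,0,0,0,0,0,0,0,0,0,0,0,0]' -1 60
python3 -m jog '[0,0,-0.03,0,0,0, 0,0,-0.07,0,0,0, 0,0,-0.1,0,0,0,0,0,-0.1,0,0,0]'
python3 -m jog '[0.329,-0.137,0,0,0,0.017, 0.329,-0.137,0,0,0,0.017, 0.329,-0.137,0,0,0,0.017, 0.329,-0.137,0,0,0,0.017, 0.329,-0.137,0,0,0,0.017, 0.329,-0.137,0,0,0,0.017, 0.329,-0.137,0,0,0,0.017, 0.329,-0.137,0,0,0,0.017]'
python3 -m jog '[0,0,0.06,0,0,0, 0,0,0.12,0,0,0, 0,0,0.15,0,0,0, 0,0,0.165,0,0,0, 0,0,0.171,0,0,0,0,0,0.171,0,0,0]'
python3 -m jog '[0,0,0,0,0,0,0,0,0,0,0,0,0,0,0,0,0,0,0,0,0,0,0,0]' 0.4
python3 -m jog '[0,0,-0.05,0,0,0, 0,0,-0.11,0,0,0, 0,0,-0.17,0,0,0,0,0,-0.177,0,0,0]'
```

```text
time: 16.68
tool_pos: [673.5, -34.5, 87.5]
tcp_rot: [179.9, 0.0, 91.0]
ft_force: [0.3, -1.0, 0.6]
finger_gap: 59.6
grip_force: 0.0
time: 17.42
tool_pos: [673.8, -34.6, 87.8]
tcp_rot: [179.9, 0.0, 91.0]
ft_force: [-0.4, 0.7, 6.4]
finger_gap: 38.9
grip_force: 62.9
time: 17.92
tool_pos: [674.6, -34.7, 190.0]
tcp_rot: [179.7, 0.0, 91.0]
ft_force: [0.4, -0.4, -0.8]
finger_gap: 38.9
grip_force: 62.3
time: 18.92
tool_pos: [529.6, 291.6, 184.8]
tcp_rot: [-179.9, 0.1, 90.0]
ft_force: [-0.2, -0.7, -1.4]
finger_gap: 39.1
grip_force: 62.2
time: 19.68
tool_pos: [531.3, 292.2, 16.4]
tcp_rot: [179.9, -0.0, 90.0]
ft_force: [-0.2, -1.0, -0.6]
finger_gap: 39.0
grip_force: 62.2
time: 20.18
tool_pos: [530.4, 292.3, 15.6]
tcp_rot: [180.0, -0.0, 90.0]
ft_force: [0.2, 0.9, -1.1]
finger_gap: 60.0
grip_force: 0.0
time: 20.68
tool_pos: [533.3, 293.6, 199.3]
tcp_rot: [179.4, -0.3, 90.0]
ft_force: [1.1, 0.0, -0.2]
finger_gap: 60.1
grip_force: 0.0
```

```bash
python3 -m jog '[-0.215,0.154,0.047,0,0,-0.188, -0.215,0.154,0.047,0,0,-0.188, -0.215,0.154,0.047,0,0,-0.188, -0.215,0.154,0.047,0,0,-0.188, -0.215,0.154,0.047,0,0,-0.188, -0.215,0.154,0.047,0,0,-0.188, -0.215,0.154,0.047,0,0,-0.188]'
python3 items.py wrist top
```

```text
time: 21.55
tool_pos: [683.5, 78.5, 145.0]
tcp_rot: [-180.0, -0.0, 100.8]
ft_force: [-0.3, 1.1, -0.1]
finger_gap: 59.9
grip_force: 0.0
wrist wax_yellow 0.74 z 109.4 c [684.9  77.7] [39.2 93.9] short axis ang 11.1
wrist wax_green 0.7 z 109.3 c [684.9  77.7] [39.2 93.9] short axis ang 11.1
wrist cork 0.72 z 20.5 c [ 545.9 -236. ] [14.6 17.6] short axis ang -88.8
top wax_red 0.68 z 36.2 c [533. 290.] [37.4 91.5] short axis ang 0.2
top wax_yellow 0.5 z 113.0 c [676.9  85.8] [31.3 71.8] short axis ang 8.9
top brush 0.58 z 83.5 c [754.7  22.2] [242.1 822. ] short axis ang -89.0
top cork 0.61 z 37.2 c [ 529.7 -279.6] [40.8 88. ] short axis ang 0.2
top file_guide 0.74 z 39.7 c [ 621.4 -278.4] [34.2 91.7] short axis ang 0.1
9 22.25 [684.2  77.1 145.3] [180.     0.   100.77] 59.493691345091
```

```bash
python3 -m jog '[0,0,0.03,0,0,0, 0,0,0.05,0,0,0, 0,0,0.059,0,0,0, 0,0,0.059,0,0,0, 0,0,0.059,0,0,0]'
python3 -m jog '[0,0,0,0,0,0,0,0,0,0,0,0,0,0,0,0,0,0,0,0,0,0,0,0,0,0,0,0,0,0,0,0,0,0,0,0]' -1 60
python3 -m jog '[0,0,-0.03,0,0,0, 0,0,-0.07,0,0,0, 0,0,-0.1,0,0,0,0,0,-0.1,0,0,0]'
python3 -m jog '[0.22,-0.007,0,0,0,0.188, 0.22,-0.007,0,0,0,0.188, 0.22,-0.007,0,0,0,0.188, 0.22,-0.007,0,0,0,0.188, 0.22,-0.007,0,0,0,0.188, 0.22,-0.007,0,0,0,0.188]'
python3 -m jog '[0,0,0.06,0,0,0, 0,0,0.12,0,0,0, 0,0,0.15,0,0,0, 0,0,0.165,0,0,0, 0,0,0.171,0,0,0,0,0,0.171,0,0,0]'
python3 -m jog '[0,0,0,0,0,0,0,0,0,0,0,0,0,0,0,0,0,0,0,0,0,0,0,0]' 0.4
python3 -m jog '[0,0,-0.05,0,0,0, 0,0,-0.11,0,0,0, 0,0,-0.17,0,0,0,0,0,-0.177,0,0,0]'
```

```text
time: 22.88
tool_pos: [685.0, 77.2, 87.4]
tcp_rot: [179.9, 0.0, 100.8]
ft_force: [-0.1, -0.0, 0.1]
finger_gap: 59.9
grip_force: 0.0
time: 23.62
tool_pos: [685.2, 77.2, 87.9]
tcp_rot: [179.9, 0.0, 100.8]
ft_force: [0.2, 0.3, 5.7]
finger_gap: 38.2
grip_force: 63.1
time: 24.12
tool_pos: [686.1, 77.3, 189.9]
tcp_rot: [179.7, 0.0, 100.8]
ft_force: [0.7, -0.5, -1.1]
finger_gap: 38.5
grip_force: 62.4
time: 24.88
tool_pos: [635.6, 291.3, 184.4]
tcp_rot: [-179.9, 0.1, 90.0]
ft_force: [0.2, 0.4, -1.2]
finger_gap: 38.9
grip_force: 62.3
time: 25.62
tool_pos: [637.3, 291.9, 16.7]
tcp_rot: [179.9, -0.0, 90.0]
ft_force: [0.0, 0.0, -2.0]
finger_gap: 38.6
grip_force: 62.3
time: 26.12
tool_pos: [636.3, 292.1, 15.6]
tcp_rot: [180.0, -0.0, 90.0]
ft_force: [-0.3, 0.4, 0.1]
finger_gap: 59.4
grip_force: 0.0
time: 26.62
tool_pos: [639.4, 293.3, 200.4]
tcp_rot: [179.4, -0.2, 90.0]
ft_force: [-0.0, 0.3, 0.2]
finger_gap: 59.2
grip_force: 0.0
```

```bash
python3 -m jog '[-0.212,-0.081,-0.008,0,0,0, -0.212,-0.081,-0.008,0,0,0, -0.212,-0.081,-0.008,0,0,0, -0.212,-0.081,-0.008,0,0,0, -0.212,-0.081,-0.008,0,0,0, -0.212,-0.081,-0.008,0,0,0, -0.212,-0.081,-0.008,0,0,0]'
cat > seam.py <<'E'
from h import *
import sys
from scipy.optimize import least_squares
def seam(tag,name="wrist"):
    p=r.snapshot(name); im=p["pixels"].astype(int); save(p,name+"_"+tag)
    v,u=np.indices(im.shape[:2]); uv=np.c_[u.ravel(),v.ravel()]
    W=at_z(p,uv,80.)[:,:2].reshape(384,512,2); D=at_depth(p,uv)[:,2].reshape(384,512)
    box=(W[...,0]>420)&(W[...,0]<740)&(W[...,1]>-92)&(W[...,1]<135)&(np.abs(D-80)<6)
    mn,mx=im.min(2),im.max(2)
    wt=box&(mn>110)&(mx-mn<45)
    R,G,B=im[...,0],im[...,1],im[...,2]
    gr=box&(G>R*1.4)&(G>B*1.2)&(G>70); rd=box&(R>G*1.6)&(R>B*1.6)&(R>70)
    out=[]
    for m in(gr,rd):
        n,l,st,c=cv2.connectedComponentsWithStats(m.astype(np.uint8),connectivity=8)
        if n<2: out.append(None); continue
        k=1+st[1:,4].argmax(); w=W[l==k]; print("dot",st[k,4],w.mean(0).round(1)); out.append(w.mean(0))
    n,l,st,c=cv2.connectedComponentsWithStats(wt.astype(np.uint8),connectivity=8); k=1+st[1:,4].argmax()
    P=W[l==k]; w=mn[l==k].astype(float)-60
    print("white",st[k,4],P.min(0).round(),P.max(0).round())
    return p,P,w,out
def fit(P,w,g,rd):
    def res(x):
        A=np.array([x[0:2],x[2:4],x[4:6]]); ds=[]
        for a,b in((A[0],A[1]),(A[1],A[2])):
            t=np.clip(((P-a)@(b-a))/((b-a)@(b-a)),0,1); ds.append(np.linalg.norm(P-a-t[:,None]*(b-a),axis=1))
        d=np.minimum(*ds)*np.sqrt(w/w.mean())
        return np.r_[d,30*(np.linalg.norm(A[1]-A[0])-90)/3,30*(np.linalg.norm(A[2]-A[1])-120)/3,5*(A[0]-g),5*(A[2]-rd)]
    x0=np.r_[g,g+[90,0],rd]; s=least_squares(res,x0,loss="soft_l1"); return s.x.reshape(3,2)
if __name__=="__main__":
    p,P,w,(g,rd)=seam(sys.argv[1])
    s=r.sense();print(s["tool_pos"].round(2),s["tcp_rot"].round(2),s["time"])
    A=fit(P,w,g,rd); print(A.round(1),np.linalg.norm(np.diff(A,axis=0),axis=1))
E
python3 seam.py a; python3 items.py top
```

```text
time: 27.5
tool_pos: [555.3, 80.9, 199.9]
tcp_rot: [-180.0, -0.0, 90.1]
ft_force: [0.2, -0.5, -0.3]
finger_gap: 59.6
grip_force: 0.0
dot 124 [491.4  65.6]
dot 66 [666.5 -20.5]
white 793 [498.  23.] [626.  69.]
[555.31  81.01 199.93] [-1.7997e+02 -1.0000e-02  9.0080e+01] 27.55
[[492.   65.7]
 [582.1  67.3]
 [664.2 -20.3]] [ 90.05445306 120.07149304]
top wax_red 0.77 z 36.7 c [533.  289.9] [37.4 91.4] short axis ang 0.2
top wax_yellow 0.76 z 36.2 c [635.6 292.2] [37.8 92.2] short axis ang 0.2
top cork 0.85 z 37.5 c [ 529.7 -279.6] [40.8 88.1] short axis ang 0.2
top file_guide 0.87 z 38.8 c [ 621.6 -278.5] [34.3 91.6] short axis ang 0.1
11 27.9 [555.3  80.2 200.2] [-179.99   -0.     90.02] 60.02702811507203
```

View pics/wrist_a.png

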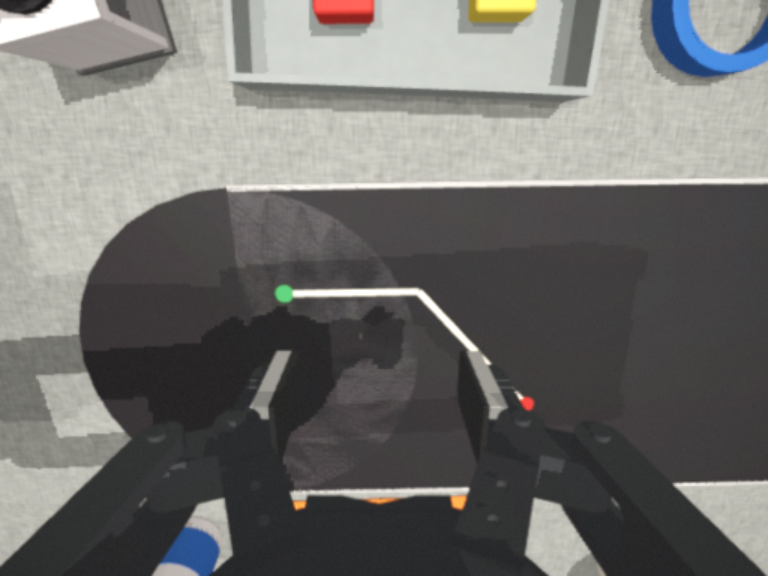

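```bash
python3 -m jog '[0.03,0.065,0,0,0,0, 0.03,0.065,0,0,0,0, 0.03,0.065,0,0,0,0, 0.03,0.065,0,0,0,0]'
python3 seam.py b
python3 -m jog '[0,-0.045,0,0,0,-0.7, 0,-0.045,0,0,0,-0.7, 0,-0.045,0,0,0,-0.7, 0,-0.045,0,0,0,-0.7, 0,-0.045,0,0,0,-0.7, 0,-0.045,0,0,0,-0.7]'
python3 seam.py c
python3 - <<'E'
from h import *
p=r.snapshot("scene")
for n in ("scene","top"):
    p=r.snapshot(n)
    for o,zz in(("gauge",137),("stand_top",86)):
        d=r.outline_of(p,o)[0]; v,u=np.nonzero(d["region"]&(p["range_z"]>0)); P=at_depth(p,np.c_[u,v]); k=abs(P[:,2]-zz)<7
        T=at_z(p,np.c_[u,v][k],zz)[:,:2].astype(np.float32); print(n,o,np.median(P[k,2]),cv2.minAreaRect(T))
E
```

```text
time: 28.4
tool_pos: [619.9, 109.6, 201.2]
tcp_rot: [179.9, 0.0, 90.0]
ft_force: [-1.0, 0.6, 0.7]
finger_gap: 59.7
grip_force: 0.0
dot 113 [491.2  65.5]
dot 100 [664.3 -22. ]
white 854 [497. -18.] [661.  69.]
[619.93 109.6  201.32] [179.93   0.    89.98] 28.45
[[492.   65.6]
 [582.1  67.1]
 [663.5 -21.1]] [ 90.05600566 120.09449567]
time: 29.2
tool_pos: [575.1, 109.8, 200.9]
tcp_rot: [180.0, 0.0, 129.9]
ft_force: [-0.4, -0.2, 0.1]
finger_gap: 59.9
grip_force: 0.0
dot 133 [491.9  65.6]
dot 94 [664.7 -21.9]
white 934 [498. -18.] [661.  70.]
[575.15 109.81 200.74] [1.7997e+02 2.0000e-02 1.2995e+02] 29.25
[[492.5  65.8]
 [582.5  67.2]
 [663.9 -21.1]] [ 90.05428258 120.09402028]
scene gauge 137.51451786801562 ((368.7883605957031, 257.762939453125), (35.328529357910156, 29.76675033569336), 11.081413269042969)
scene stand_top 85.58703698891834 ((368.181640625, 256.2478942871094), (76.90371704101562, 72.45880889892578), 12.886086463928223)
top gauge 137.60691116118767 ((359.9450988769531, 255.87384033203125), (28.976736068725586, 30.248916625976562), 11.484508514404297)
top stand_top 85.91637346830656 ((357.2730712890625, 268.777587890625), (68.68526458740234, 45.56938552856445), 12.66064739227295)
```

```bash
python3 -m jog '[0.195,-0.096,-0.03,0,0,0.499, 0.195,-0.096,-0.03,0,0,0.499, 0.195,-0.096,-0.03,0,0,0.499, 0.195,-0.096,-0.03,0,0,0.499, 0.195,-0.096,-0.03,0,0,0.499, 0.195,-0.096,-0.03,0,0,0.499]'
cat > gau.py <<'E'
from h import *
import sys
p=r.snapshot("wrist"); save(p,"wrist_"+sys.argv[1])
for o,zz in(("gauge",137),("stand_top",86)):
    L=r.outline_of(p,o)
    if not L: print("no",o); continue
    v,u=np.nonzero(L[0]["region"]&(p["range_z"]>0)); P=at_depth(p,np.c_[u,v]); k=abs(P[:,2]-zz)<5
    T=at_z(p,np.c_[u,v][k],zz)[:,:2].astype(np.float32); print(o,L[0]["score"],np.median(P[k,2]),cv2.minAreaRect(T),T.mean(0))
# yellow head top by colour
im=p["pixels"].astype(int); v,u=np.nonzero((im[...,0]>1.5*im[...,2])&(im[...,1]>1.2*im[...,2])&(im[...,0]>90)); uv=np.c_[u,v]
P=at_depth(p,uv); k=(abs(P[:,2]-137)<4)&(np.hypot(P[:,0]-364,P[:,1]-256)<60); T=at_z(p,uv[k],137)[:,:2].astype(np.float32); print("yellow",k.sum(),cv2.minAreaRect(T),T.mean(0))
s=r.sense(); print(s["tool_pos"],s["tcp_rot"],s["time"])
E
python3 gau.py g1
```

```text
time: 30.35
tool_pos: [376.7, 197.2, 230.4]
tcp_rot: [180.0, 0.0, 101.5]
ft_force: [0.2, 0.4, 0.0]
finger_gap: 60.0
grip_force: 0.0
gauge 0.92 138.4807803258283 ((362.63165283203125, 255.7173614501953), (29.59755516052246, 29.353105545043945), 11.545111656188965) [362.64853 256.0123 ]
stand_top 0.74 86.4567630730712 ((362.8084716796875, 255.6355438232422), (70.27257537841797, 69.64483642578125), 11.5554838180542) [362.77853 257.74762]
yellow 638 ((362.63165283203125, 255.7173614501953), (29.59755516052246, 29.353105545043945), 11.545111656188965) [362.74847 256.89783]
[376.84593523 196.76065772 229.97031142] [-1.79961192e+02  1.80455885e-02  1.01451996e+02] 30.5
```

View pics/wrist_g1.png

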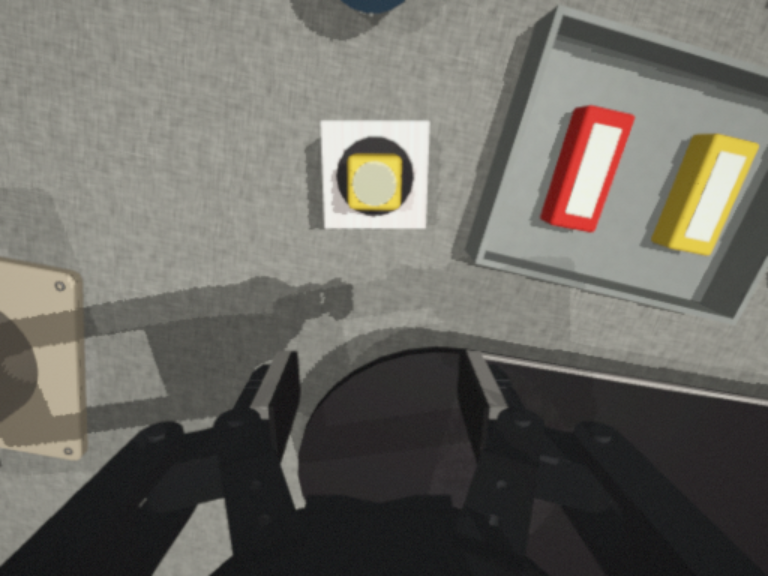

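```bash
python3 -m jog '[0.061,-0.002,0.03,0,0,0, 0.061,-0.002,0.075,0,0,0, 0.061,-0.002,0.075,0,0,0, 0.061,-0.002,0.075,0,0,0]'
python3 -m jog '[0,0,0.02,0,0,0, 0,0,0.04,0,0,0, 0,0,0.05,0,0,0, 0,0,0.057,0,0,0, 0,0,0.057,0,0,0, 0,0,0.057,0,0,0]'
python3 -m jog '[0,0,0,0,0,0,0,0,0,0,0,0,0,0,0,0,0,0,0,0,0,0,0,0,0,0,0,0,0,0,0,0,0,0,0,0,0,0,0,0,0,0,0,0,0,0,0,0]' -1 80
python3 -c "from h import *; s=r.sense(); print(s['tool_pos'],s['tcp_rot'])"
```

```text
time: 31.0
tool_pos: [362.9, 256.3, 156.5]
tcp_rot: [180.0, 0.0, 101.5]
ft_force: [0.6, 0.0, 0.9]
finger_gap: 59.6
grip_force: 0.0
time: 31.75
tool_pos: [362.5, 256.9, 99.1]
tcp_rot: [179.9, -0.0, 101.5]
ft_force: [-0.5, -0.4, 0.2]
finger_gap: 59.8
grip_force: 0.0
time: 32.75
tool_pos: [362.4, 256.9, 98.9]
tcp_rot: [179.9, -0.0, 101.5]
ft_force: [-1.1, -0.1, 6.2]
finger_gap: 29.2
grip_force: 79.4
[362.38209031 256.93559163  98.89311643] [ 1.79949966e+02 -2.13272843e-02  1.01521908e+02]
```

```bash
python3 -m jog '[0,0,-0.02,0,0,0, 0,0,-0.05,0,0,0, 0,0,-0.09,0,0,0,0,0,-0.11,0,0,0,0,0,-0.11,0,0,0,0,0,-0.11,0,0,0]'
python3 -m jog '[-0.05,0.021,0,0,0,0, -0.1,0.042,0,0,0,0, -0.15,0.063,0,0,0,0, -0.19,0.079,0,0,0,0, -0.213,0.089,0,0,0,0, -0.213,0.089,0,0,0,0, -0.213,0.089,0,0,0,0]'
python3 -m jog '[0,0,0.01,0,0,0, 0,0,0.025,0,0,0, 0,0,0.032,0,0,0,0,0,0.032,0,0,0,0,0,0.032,0,0,0]'
python3 - <<'E'
from h import *
s=r.sense(); print(s['tool_pos'],s['tcp_rot'],s['finger_gap'],s['time'])
p=r.snapshot("wrist"); save(p,"wrist_h1")
q=r.snapshot("scene"); c=q["pixels"][190:270,200:310]; cv2.imwrite("pics/scene_h1.png",cv2.resize(c[:,:,::-1],None,fx=5,fy=5))
E
```

```text
time: 33.5
tool_pos: [361.4, 256.3, 206.7]
tcp_rot: [-179.9, 0.0, 101.5]
ft_force: [0.0, 0.7, -2.4]
finger_gap: 29.2
grip_force: 79.0
time: 34.38
tool_pos: [490.8, 66.1, 206.8]
tcp_rot: [-179.9, -0.0, 101.5]
ft_force: [0.4, 0.3, -1.7]
finger_gap: 29.1
grip_force: 79.2
time: 35.0
tool_pos: [492.0, 65.8, 176.6]
tcp_rot: [180.0, 0.0, 101.5]
ft_force: [-0.6, -0.4, -2.6]
finger_gap: 29.1
grip_force: 79.2
[491.95408492  65.75627801 176.58151114] [1.79976668e+02 3.64283954e-03 1.01519308e+02] 29.08019321245899 35.0
```

View pics/wrist_h1.png

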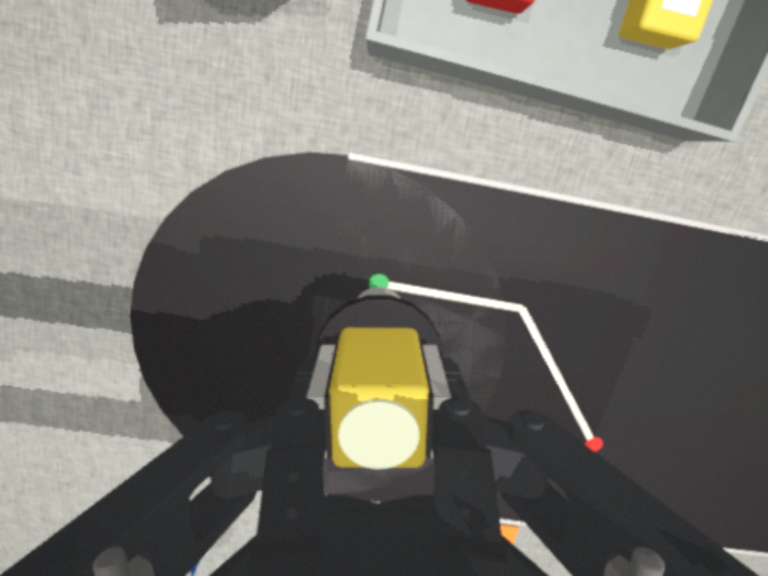

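View pics/scene_h1.png

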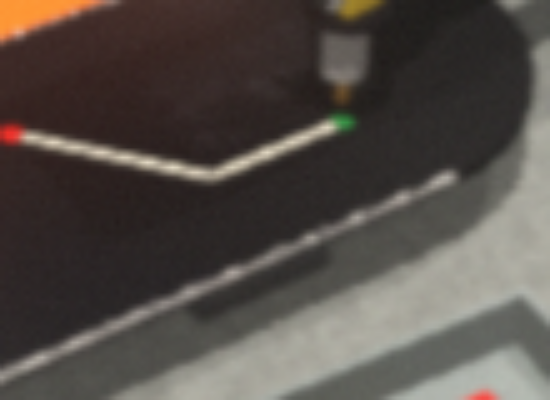

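```bash
python3 - <<'E'
from h import *
p=r.snapshot("wrist"); im=p["pixels"].astype(int); s=r.sense()
m=(im.min(2)>170); m[:260]=0; m[320:]=0; m[:,:210]=0; m[:,300:]=0
v,u=np.nonzero(m); print(len(v),u.min(),u.max(),v.min(),v.max())
for z in(214.6,): print("disc",at_z(p,[[u.mean(),v.mean()]],z), np.median(at_depth(p,np.c_[u,v])[:,2]))
# head top far edge and collar rim column profile
c=252
print(im[185:225,c].tolist())
print("rim", at_z(p,[[c,197.5]],169.6),at_z(p,[[c,199]],169.6)); print("tcp",s["tool_pos"])
a=np.radians(11.52); ex=np.array([-np.sin(a),np.cos(a)]); 
for n,q in(("disc",at_z(p,[[u.mean(),v.mean()]],214.6)),("rim",at_z(p,[[c,198]],169.6))):
    d=q[0,:2]-s["tool_pos"][:2]; print(n,"tool x",d@ex,"tool y",d@[np.cos(a),np.sin(a)])
q=r.snapshot("scene"); 
g=(q["pixels"].astype(int)); G=(g[...,1]>1.4*g[...,0])&(g[...,1]>1.2*g[...,2])&(g[...,1]>70); G[:190]=0;G[270:]=0;G[:,:200]=0;G[:,310:]=0
v,u=np.nonzero(G); print("scene green",u.mean(),v.mean(),len(v),at_z(q,[[u.mean(),v.mean()]],80))
b=(g[...,0]>1.35*g[...,2])&(g[...,0]>60)&(g[...,0]>1.1*g[...,1]); b[:200]=0;b[216:]=0;b[:,:258]=0;b[:,:280]&=1;b[:,280:]=0
v,u=np.nonzero(b); print("nib px",[(x,y) for x,y in zip(u,v)]); print(at_z(q,np.c_[u,v],97)[:,:2].round(1).tolist()[:12])
K=cam(q); P=np.array([[492.,65.75,95.]]) ; cc=P@K[0].T+K[1]; n=cc[0,:2]/cc[0,2]; n=n*(1+K[3]*(n@n)); print("expected tip px",K[2][:2,:2]@n+K[2][:2,2])
E
```

```text
1883 226 278 268 312
disc [[492.85738828  62.3722584  214.6       ]] 217.54916614378595
[[106, 216, 135], [107, 218, 136], [106, 217, 136], [105, 217, 135], [104, 216, 134], [106, 212, 132], [127, 179, 132], [140, 148, 135], [135, 132, 126], [135, 132, 126], [131, 128, 123], [100, 98, 94], [58, 56, 55], [39, 35, 38], [51, 49, 49], [70, 67, 68], [70, 68, 68], [69, 67, 67], [67, 65, 66], [70, 66, 67], [68, 65, 67], [70, 66, 68], [67, 65, 66], [68, 65, 66], [68, 66, 67], [69, 65, 68], [70, 67, 67], [68, 65, 67], [69, 66, 68], [68, 66, 67], [65, 63, 64], [66, 64, 64], [76, 70, 64], [128, 112, 59], [172, 150, 59], [180, 158, 57], [180, 158, 57], [180, 158, 58], [181, 159, 58], [181, 158, 57]]
rim [[487.18961682  90.03805824 169.6       ]] [[487.37519643  89.12809829 169.6       ]]
tcp [492.17078071  65.71247977 176.8905572 ]
disc tool x -3.4100551704315065 tool y 0.005700352327383766
rim tool x 24.521147472067423 tool y -0.02272016343656891
scene green 268.4166666666667 213.83333333333334 12 [[491.97014911  66.07886158  80.        ]]Traceback (most recent call last):
  File "<stdin>", line 16, in <module>
numpy._core._exceptions._UFuncOutputCastingError: Cannot cast ufunc 'bitwise_and' output from dtype('int64') to dtype('bool') with casting rule 'same_kind'
```

```bash
python3 -m jog '[0.001,0,0.004,0,0,0, 0.001,0,0.008,0,0,0, 0.001,0,0.008,0,0,0, 0.001,0,0.008,0,0,0]'
python3 - <<'E'
from h import *
s=r.sense(); print(s["tool_pos"],s["tcp_rot"],s["ft_force"],s["time"])
q=r.snapshot("scene"); g=q["pixels"].astype(int)
c=q["pixels"][180:230,235:305]; cv2.imwrite("pics/scene_h2.png",cv2.resize(c[:,:,::-1],None,fx=10,fy=10,interpolation=cv2.INTER_CUBIC))
R,t,K,k1=cam(q)
def px(P):
    n,_=cv2.projectPoints(np.array([P],float),np.array(q["rvec"],float),np.array(q["tvec"],float),K,np.array([k1,0,0,0.]));return n.ravel()
x,y,z=s["tool_pos"]
for h in(0,20,25,60): print("axis",h,px([x,y,z-82.9+h]))
print("green",px([492,65.6,80]))
for v in range(196,218): print(v,[tuple(g[v,u]) for u in range(262,275)] if v>206 else "", "barrel", [int(g[v,u].mean()) for u in range(258,280)] if v<207 else "")
E
```

```text
time: 35.7
tool_pos: [491.5, 66.7, 168.2]
tcp_rot: [-180.0, -0.0, 101.5]
ft_force: [-0.2, 0.4, -1.6]
finger_gap: 29.0
grip_force: 79.2
[491.53374953  66.673404   168.22710866] [-1.79991291e+02 -4.43189047e-04  1.01516915e+02] [-0.185007    0.35419706 -1.55780108] 35.7
axis 0 [268.74091479 212.52932164]
axis 20 [269.07375069 207.31477851]
axis 25 [269.15802487 205.99430508]
axis 60 [269.76024156 196.5565502 ]
green [268.31795114 213.74269495]
196  barrel [49, 45, 44, 38, 38, 36, 39, 41, 39, 45, 55, 67, 66, 57, 46, 41, 39, 39, 37, 33, 33, 30]
197  barrel [46, 50, 46, 41, 38, 36, 43, 40, 40, 39, 41, 43, 44, 43, 41, 37, 37, 35, 32, 33, 30, 31]
198  barrel [44, 46, 45, 42, 39, 38, 45, 50, 46, 44, 42, 41, 43, 41, 38, 39, 36, 34, 33, 32, 33, 32]
199  barrel [47, 46, 44, 45, 43, 43, 56, 68, 71, 69, 61, 58, 57, 60, 59, 53, 42, 33, 31, 30, 33, 31]
200  barrel [45, 45, 47, 45, 42, 43, 59, 80, 89, 88, 86, 85, 85, 84, 80, 68, 46, 35, 33, 30, 32, 32]
201  barrel [46, 47, 46, 45, 41, 46, 63, 84, 92, 94, 95, 94, 94, 91, 89, 67, 44, 33, 32, 33, 33, 32]
202  barrel [46, 43, 45, 41, 38, 44, 62, 86, 96,
[... 6287 characters left out ...]
p.int64(37)), (np.int64(44), np.int64(40), np.int64(38)), (np.int64(45), np.int64(40), np.int64(39))] barrel 
217 [(np.int64(169), np.int64(158), np.int64(140)), (np.int64(137), np.int64(129), np.int64(115)), (np.int64(105), np.int64(99), np.int64(87)), (np.int64(84), np.int64(78), np.int64(70)), (np.int64(63), np.int64(56), np.int64(52)), (np.int64(46), np.int64(44), np.int64(41)), (np.int64(44), np.int64(42), np.int64(38)), (np.int64(45), np.int64(42), np.int64(39)), (np.int64(44), np.int64(40), np.int64(37)), (np.int64(43), np.int64(40), np.int64(39)), (np.int64(44), np.int64(40), np.int64(40)), (np.int64(45), np.int64(39), np.int64(38)), (np.int64(46), np.int64(40), np.int64(39))] barrel
```

View pics/scene_h2.png

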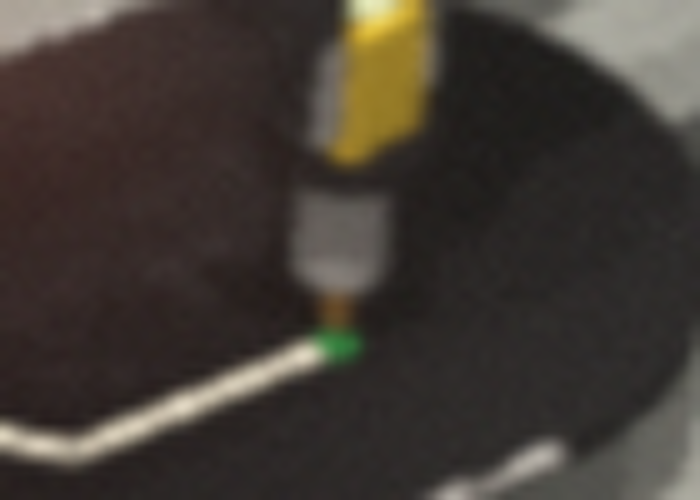

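```bash
python3 -m jog '[0.0004,0.0002,0,0,0,0, 0.0004,0.0002,0,0,0,0, 0.0004,0.0002,0.002,0,0,0, 0.0004,0.0002,0.004,0,0,0, 0.0004,0.0002,0.004,0,0,0]'
python3 -c "
from h import *
for i in range(8): s=r.sense() if not r.snapshot('top') is None and True else 0; print(s['tool_pos'].round(2),s['ft_force'].round(2))"
python3 -m jog '[0,0,0.002,0,0,0, 0,0,0.004,0,0,0, 0,0,0.0045,0,0,0, 0,0,0.0045,0,0,0]'
python3 -c "
from h import *
F=[]
for i in range(10):
    r.snapshot('top'); s=r.sense(); F.append(s['ft_force'])
print(s['tool_pos'],np.mean(F,0),s['time'])"
```

```text
time: 36.38
tool_pos: [491.5, 67.1, 164.0]
tcp_rot: [-180.0, -0.0, 101.5]
ft_force: [0.6, 0.0, -1.3]
finger_gap: 29.4
grip_force: 79.2
[491.55  67.13 164.11] [ 0.09 -0.92 -1.18]
[491.66  67.12 164.23] [ 0.03  0.5  -1.03]
[491.69  67.11 164.28] [ 0.03  0.2  -1.74]
[491.73  67.12 164.35] [ 0.7   0.12 -1.55]
[491.73  67.12 164.35] [ 0.33 -0.7  -1.48]
[491.76  67.12 164.39] [-0.3   0.31 -1.21]
[491.76  67.13 164.39] [-0.05 -0.08 -1.29]
[491.72  67.13 164.35] [-0.56  0.23 -1.01]
time: 37.28
tool_pos: [491.8, 67.1, 159.9]
tcp_rot: [180.0, 0.0, 101.5]
ft_force: [0.3, 0.2, -0.1]
finger_gap: 29.3
grip_force: 79.4
[491.7887129   67.12922498 159.8792912 ] [ 0.86443623  0.08364327 -0.07980607] 37.775
```

```bash
python3 -m jog '[0,0,0.0012,0,0,0, -0.0007,0.0037,0.0012,0,0,0, -0.0014,0.0074,0.0012,0,0,0, -0.0021,0.0111,0.0012,0,0,0, -0.0028,0.0148,0.0012,0,0,0, -0.0034,0.0185,0.0012,0,0,0, -0.0041,0.0222,0.0012,0,0,0, -0.0048,0.0259,0.0012,0,0,0]'
python3 -m jog '[-0.0007,0.0037,0,0,0,0, -0.0014,0.0074,0,0,0,0, -0.0021,0.0111,0,0,0,0, -0.0028,0.0148,0,0,0,0, -0.0034,0.0185,0,0,0,0, -0.0041,0.0222,0,0,0,0, -0.0048,0.0259,0,0,0,0, -0.0055,0.0296,0,0,0,0]'
python3 -c "from h import *; s=r.sense(); print(s['tool_pos'],s['tcp_rot'],s['ft_force'],s['time'])"
```

```text
time: 38.78
tool_pos: [518.3, 67.6, 158.6]
tcp_rot: [-180.0, 0.0, 101.5]
ft_force: [-2.0, -0.0, 0.6]
finger_gap: 29.1
grip_force: 79.4
time: 39.78
tool_pos: [548.4, 68.1, 158.6]
tcp_rot: [180.0, -0.0, 101.5]
ft_force: [-1.2, 0.1, -0.1]
finger_gap: 29.0
grip_force: 79.4
[548.38661857  68.11914925 158.60329971] [ 1.79999110e+02 -2.15962711e-04  1.01516108e+02] [-1.15700019  0.14678939 -0.13414607] 39.775
```

```bash
python3 -m jog '[-0.0007,0.0037,0,0,0,0, -0.0014,0.0074,0,0,0,0, -0.0021,0.0111,0,0,0,0, -0.0028,0.0148,0,0,0,0, -0.0034,0.0185,0,0,0,0, -0.0041,0.0222,0,0,0,0, -0.0048,0.0259,0,0,0,0, -0.0055,0.0296,0,0,0,0]'
python3 -m jog '[-0.0007,0.0036,0,0,0,0, -0.0007,0.0036,0,0,0,0, -0.0039,0.0055,0,0,0,0, -0.0071,0.0075,0,0,0,0, -0.0104,0.0094,0,0,0,0, -0.0136,0.0114,0,0,0,0, -0.0168,0.0133,0,0,0,0, -0.02,0.0153,0,0,0,0]'
python3 -m jog '[-0.0032,0.0019,0,0,0,0, -0.0064,0.0039,0,0,0,0, -0.0097,0.0058,0,0,0,0, -0.0129,0.0078,0,0,0,0, -0.0161,0.0097,0,0,0,0, -0.0193,0.0117,0,0,0,0, -0.0225,0.0136,0,0,0,0, -0.0257,0.0156,0,0,0,0]'
python3 - <<'E'
from h import *
s=r.sense(); print(s['tool_pos'],s['ft_force'],s['time']); P=s['tool_pos'][:2]
A=np.array([581.9,68.6]);B=np.array([663.5,-19.9]); d=(B-A)/np.linalg.norm(B-A); print("along",(P-A)@d,np.linalg.norm(B-A),"off",d[0]*(P-A)[1]-d[1]*(P-A)[0])
a=np.radians(11.52); e=B-P; print("left tool",-np.sin(a)*e[0]+np.cos(a)*e[1],np.cos(a)*e[0]+np.sin(a)*e[1])
q=r.snapshot("scene"); c=q["pixels"][180:240,190:270]; cv2.imwrite("pics/scene_t.png",cv2.resize(c[:,:,::-1],None,fx=8,fy=8,interpolation=cv2.INTER_CUBIC))
E
```

```text
time: 40.78
tool_pos: [578.5, 68.6, 158.6]
tcp_rot: [-180.0, 0.0, 101.5]
ft_force: [-1.7, -0.3, -0.3]
finger_gap: 29.3
grip_force: 79.4
time: 41.78
tool_pos: [597.4, 51.9, 158.6]
tcp_rot: [-180.0, -0.0, 101.5]
ft_force: [-1.3, 1.3, -0.4]
finger_gap: 29.6
grip_force: 79.4
time: 42.78
tool_pos: [617.8, 29.8, 158.6]
tcp_rot: [-180.0, -0.0, 101.5]
ft_force: [-0.9, 1.1, 0.2]
finger_gap: 29.0
grip_force: 79.4
[617.77866357  29.84796134 158.56856892] [-0.87631798  1.13972569  0.16785773] 42.775
along 52.81086219161089 120.37778034172256 off 0.10878561729477454
left tool -57.87679847287661 34.86511811459192
```

View pics/scene_t.png

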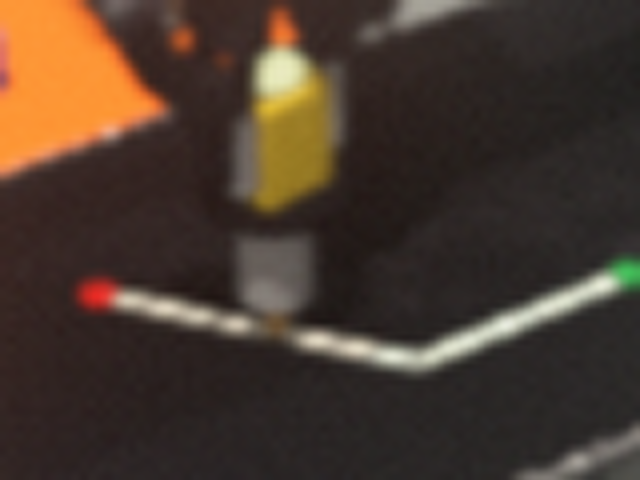

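```bash
python3 -m jog '[-0.0032,0.0019,0,0,0,0, -0.0064,0.0039,0,0,0,0, -0.0097,0.0058,0,0,0,0, -0.0129,0.0078,0,0,0,0, -0.0161,0.0097,0,0,0,0, -0.0193,0.0117,0,0,0,0, -0.0225,0.0136,0,0,0,0, -0.0257,0.0155,0,0,0,0]'
python3 -m jog '[-0.0032,0.0019,0,0,0,0, -0.0064,0.0039,0,0,0,0, -0.0097,0.0058,0,0,0,0, -0.0129,0.0078,0,0,0,0, -0.0161,0.0097,0,0,0,0, -0.0193,0.0117,0,0,0,0, -0.0225,0.0136,0,0,0,0, -0.0257,0.0155,0,0,0,0]'
python3 -m jog '[-0.0032,0.0019,0,0,0,0, -0.0065,0.0039,0,0,0,0, -0.0065,0.0039,0,0,0,0, -0.0065,0.0039,0,0,0,0]'
python3 - <<'E'
from h import *
s=r.sense(); print(s['tool_pos'],s['ft_force'],s['time'])
q=r.snapshot("scene"); c=q["pixels"][180:240,190:270]; cv2.imwrite("pics/scene_u.png",cv2.resize(c[:,:,::-1],None,fx=8,fy=8,interpolation=cv2.INTER_CUBIC))
E
```

```text
time: 43.82
tool_pos: [638.1, 7.7, 158.6]
tcp_rot: [-180.0, 0.0, 101.5]
ft_force: [-1.2, 1.4, 0.8]
finger_gap: 29.3
grip_force: 79.4
time: 44.82
tool_pos: [658.4, -14.3, 158.6]
tcp_rot: [180.0, 0.0, 101.5]
ft_force: [-0.6, 1.1, 0.5]
finger_gap: 29.1
grip_force: 79.4
time: 45.32
tool_pos: [663.7, -20.1, 158.8]
tcp_rot: [180.0, 0.0, 101.5]
ft_force: [-0.5, -1.9, 0.0]
finger_gap: 28.9
grip_force: 79.4
[663.68591815 -20.14413024 158.79471222] [-0.54891467 -1.88452393  0.03669218] 45.325
```

View pics/scene_u.png

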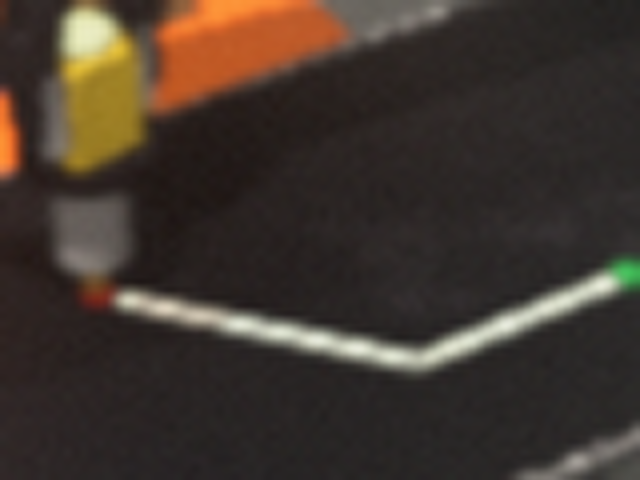

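```bash
python3 -m jog '[0,0,-0.01,0,0,0, 0,0,-0.03,0,0,0, 0,0,-0.05,0,0,0, 0,0,-0.05,0,0,0]'
python3 -m jog '[0.05,-0.036,0,0,0,0, 0.1,-0.072,0,0,0,0, 0.15,-0.109,0,0,0,0, 0.2,-0.145,0,0,0,0, 0.25,-0.181,0,0,0,0, 0.29,-0.21,0,0,0,0, 0.32,-0.232,0,0,0,0, 0.332,-0.24,0,0,0,0]'
python3 -m jog '[0,0,0,0,0,0,0,0,0,0,0,0,0,0,0,0,0,0]'
python3 -c "from h import *; s=r.sense(); print(s['tool_pos'],s['tcp_rot'],s['ft_force'],s['time'])"
```

```text
time: 45.88
tool_pos: [665.2, -19.8, 212.7]
tcp_rot: [179.7, 0.1, 101.5]
ft_force: [0.1, -0.4, -1.6]
finger_gap: 29.2
grip_force: 79.3
time: 46.88
tool_pos: [360.5, 258.7, 208.5]
tcp_rot: [180.0, -0.0, 101.6]
ft_force: [0.5, -0.2, -1.5]
finger_gap: 29.0
grip_force: 79.7
time: 47.25
tool_pos: [362.7, 256.9, 208.5]
tcp_rot: [-180.0, 0.0, 101.4]
ft_force: [0.2, 0.1, -2.2]
finger_gap: 29.4
grip_force: 79.7
[362.71441021 256.90602264 208.49569332] [-1.79993325e+02  1.90919535e-02  1.01428584e+02] [ 0.24123911  0.07661439 -2.24344381] 47.25
```

```bash
python3 -m jog '[0,0,0.03,0,0,0, 0,0,0.06,0,0,0, 0,0,0.085,0,0,0, 0,0,0.1,0,0,0, 0,0,0.105,0,0,0, 0,0,0.108,0,0,0, 0,0,0.109,0,0,0, 0,0,0.109,0,0,0]'
python3 -m jog '[0,0,0,0,0,0,0,0,0,0,0,0]'
python3 -m jog '[0,0,0,0,0,0,0,0,0,0,0,0,0,0,0,0,0,0,0,0,0,0,0,0,0,0,0,0,0,0]' 0.4
python3 -m jog '[0,0,-0.02,0,0,0, 0,0,-0.05,0,0,0, 0,0,-0.09,0,0,0,0,0,-0.12,0,0,0,0,0,-0.131,0,0,0]'
python3 -m jog '[-0.061,0.002,0,0,0,0, -0.061,0.002,0,0,0,0, -0.061,0.002,0,0,0,0]'
python3 gau.py end; python3 items.py top scene
```

```text
time: 48.25
tool_pos: [362.3, 257.9, 100.2]
tcp_rot: [179.9, -0.0, 101.5]
ft_force: [0.0, 0.1, -0.9]
finger_gap: 29.3
grip_force: 79.7
time: 48.5
tool_pos: [362.1, 257.8, 99.9]
tcp_rot: [180.0, -0.0, 101.5]
ft_force: [-0.3, 0.2, -1.9]
finger_gap: 29.1
grip_force: 79.7
time: 49.12
tool_pos: [361.9, 257.6, 99.6]
tcp_rot: [-180.0, 0.0, 101.5]
ft_force: [0.6, 0.2, 0.7]
finger_gap: 59.7
grip_force: 0.0
time: 49.75
tool_pos: [362.8, 258.2, 232.7]
tcp_rot: [179.8, -0.1, 101.5]
ft_force: [-0.2, -0.1, -0.0]
finger_gap: 59.9
grip_force: 0.0
time: 50.12
tool_pos: [375.8, 198.0, 229.6]
tcp_rot: [-179.9, -0.0, 101.4]
ft_force: [-0.1, 0.1, -0.4]
finger_gap: 59.8
grip_force: 0.0
gauge 0.65 138.51603982528275 ((362.58673095703125, 256.85894775390625), (29.547054290771484, 29.57408905029297), 10.415639877319336) [362.334   256.96378]
stand_top 0.75 86.4517470231028 ((362.71142578125, 255.8496856689453), (70.2768325805664, 69.62167358398438), 11.45666217803955) [362.43436 257.84592]
yellow 629 ((362.59283447265625, 256.830322265625), (29.514925003051758, 29.549213409423828), 10.336864471435547) [362.3
[... 236 characters left out ...]
.5] short axis ang 0.2
top wax_green 0.32 z 7.7 c [ 575.6 -278.3] [178.7 232.3] short axis ang -87.4
top brush 0.44 z 25.7 c [ 552.4 -459.8] [ 23.7 191.4] short axis ang 88.9
top cork 0.66 z 37.6 c [ 528.  -279.6] [44.1 88. ] short axis ang 0.2
top file_guide 0.6 z 39.1 c [ 621.5 -278.5] [34.3 91.7] short axis ang 0.1
scene wax_red 0.59 z 33.9 c [536.7 292.3] [42.3 95.5] short axis ang 1.0
scene wax_yellow 0.69 z 37.0 c [ 625.4 -276.5] [ 36.7 102.1] short axis ang -0.6
scene cork 0.83 z 35.1 c [ 535.1 -276.4] [41.6 93.9] short axis ang -1.6
scene file_guide 0.58 z 81.5 c [783.7  25. ] [248.2 867. ] short axis ang -88.9
45 50.975 [376.1 198.3 230.6] [-180.     -0.    101.51] 59.92198726008836
```

```bash
ls -t pics | head -4; python3 - <<'E'
import cv2,glob,os
a=sorted(glob.glob("pics/*.png"),key=os.path.getmtime)[-3:]
ims=[cv2.resize(cv2.imread(f),(384,288)) for f in a]; cv2.imwrite("pics/final.png",cv2.vconcat([cv2.hconcat(ims[:2]),cv2.hconcat([ims[2],ims[2]*0])]))
E
```

```text
scene_45.png
top_44.png
wrist_end.png
scene_u.png
```

View pics/final.png

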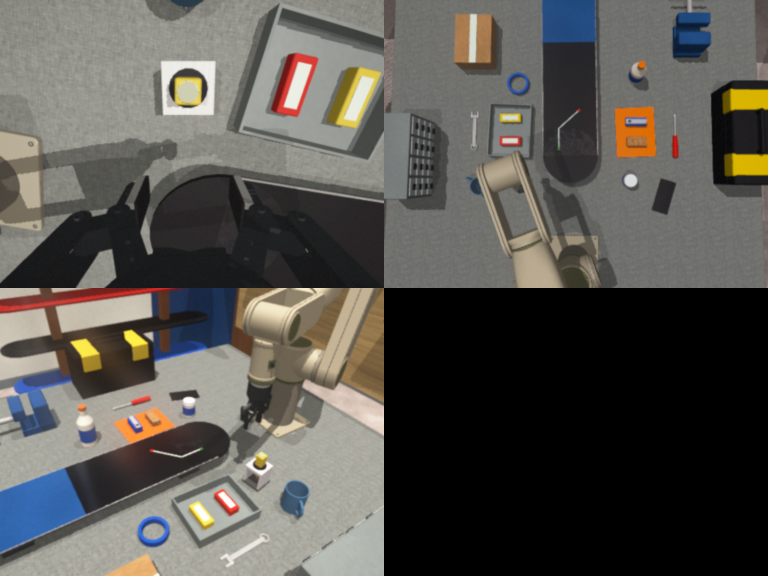

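The final pictures show both waxes in the bin, the cork and file guide on the mat, the board clear, and the gauge upright in its stand with the gripper well away from everything. Handing in.

```bash
python3 -c "from bench import r; print(r.hand_in())"
```

```text
the job is handed in; nothing more can be done
None
```

I put the red and yellow wax in the bin and the cork and file guide on the mat, traced the seam from green to red dot at about 3 cm/s with light pressure, hung the gauge upright in its stand, and handed the job in at about 51 s; the hand-in gave no verdict.

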